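# Stack the cutter cases and slide the tray home

### The arm

A 7-joint arm with a two-finger parallel gripper is mounted at the origin on the work surface. World frame = base frame: x ahead of the robot, y to its left, z up, the work surface at z = 0. Lengths are in m, angles in rad, forces in N, time in s.
With the tool pointing down it reaches from about 0.4 to 0.875 m from the base axis. Payload 19.3 kg.
Tool frame: the origin (TCP) lies on the centre line of the jaws, within the pads' length; the fingertips stand 14 mm ahead of it and the grasp point (between the pads) lies 5 mm behind it; z points along the fingers, y is the line along which they close (so a half turn about z gives the same grasp; the last joint's range is limited). The gripper opens to 85 mm and grips with 20 to 120 N. Pads are 22 mm wide; open, the fingers measure 114 mm over their backs; the gripper's body (76 mm by 85 mm) begins 54 mm behind the grasp point. The pads swing forward as they close: fully open they stand 13 mm farther back than shut.
Start: joints at [1.099, 0.521, -0.036, 1.599, 0.021, 1.021, -0.113], TCP at [0.244, -0.575, 0.245] pointing down, gripper open.
Joint ranges: [-2.91, 2.91], [-0.3, 2.13], [-1.5, 1.42], [0.17, 2.43], [-1.26, 4.41], [0.16, 1.93], [-2.52, 2.52]. Speed limits (rad/s): [1.89, 1.89, 2.39, 2.39, 3.01, 3.01, 3.01].

### API

Orientations are given as [roll, pitch, yaw] about the fixed x, y, z axes, in that order (R = Rz(yaw) Ry(pitch) Rx(roll)).
In Python, from workcell import bot, grab_frame, regions_of gives the robot as it stands. The module is installed in compiled form; this text tells all that it offers.
- The arm moves only by the tool play_rows, never from a script. Its argument "plan" is a list of rows, each a list of 3 entries, a list of its own where there are three numbers: the shift along the tool's x, y, z in units of 2.5 cm (1.0 is 2.5 cm), then the turn, a rotation vector about the tool's x, y, z in units of 0.15 rad (1.0 is 0.15 rad), then the closure, from -1 (fully open) to 1 (shut). In form: [[[tx, ty, tz], [rx, ry, rz], jaw], ...]. A call has 1 to 20 rows; each row shifts and turns the commanded pose from where the row before left it, along the tool's axes as they then stand; what a row does not reach is not made up. A row lasts 1/8 s, in which the tool goes at most 62.5 mm and 10.7 degrees, less where a joint would pass 70% of its speed; a pose out of reach is approached as far as the arm can. A call with a number of a shift or a turn outside -1 to 1 is refused whole. A call with a gripper value outside its range is refused whole. The fingers move at their own pace and stop on an object; "newtons" is the grip in N (left out, the last holds). Time passes only in rows, so rows that do not move let the fingers close. It gives the time, the measured TCP pose, the force, the opening and the grip force at its end, in the units of the state.
- bot.observe(): the state, without advancing time (a new reading comes with each control period).
- grab_frame(name): name is "scene" or "side" or "wrist"; returns a dict with "pixels" (384x512x3 uint8, red, green, blue), "depth" (384x512 float32, m along the optical axis (not along the pixel's ray), 0 where there is no reading), "camera_matrix" (3x3 intrinsics, pixels), "distortion" ([k1, k2, p1, p2, k3] as OpenCV has them; the pictures are not rectified), "R" (3x3) and "t" (3): a world point X has camera coordinates R X + t. Camera axes: x right, y down, z forward; pixel columns grow to the right and rows downward; lengths in m; the calibration is good to about 2 mm. A picture is of the moment at which its call begins.
- bot.job_done(): hands the job in; it is judged then, once.
Trained networks look in the newest picture that a camera, given by its name, has taken for a name from the list of things; names that differ only in an ending like _2 or _b are one class to them, and where a whole thing is asked for, a point or a joint stands for the part that bears it (a point fixed in the world has none). Each returns a list of dicts, best first, with "p" (0 to 1); they miss things now and then, are a little off and sometimes report something else, mostly with a low value. They report only what shows in the picture. A call takes as long as a camera call. They do not tell look-alikes from the thing itself.
- regions_of(thing, camera): "mask" (384x512 bool, what is visible of it) and "box" ([left, top, right, bottom] in pixels, round what is visible of it).
The state is a dict: "clock": time; "qpos": joint angles; "qd": joint speeds; "joint_efforts": joint torques, N m; "position": TCP position; "tool_rot": TCP orientation; "force": force on the tool from outside, world axes, zero at the start; "moment": the same for the moment, N m; "grip_width": finger opening in m; "finger_force": force on a finger pad.
Only numpy, scipy, OpenCV 4.12 (cv2) and the standard library are available. Lean on these libraries where they do the work, as an engineer would, in place of code of your own. Each camera call takes 0.05 s, during which the arm holds its last target. There are 200 camera calls.

### The job

First set the loose orange cutter case squarely on top of the orange case that is already in the plywood tray: set it down, do not drop it, same way along as the one below. Then slide the loaded tray into the slots of the green holder until it is fully home against the back stop, with both cases still squarely stacked in it. Leave the blue case and everything else where it is.

Things in the scene. Friction and masses are not known exactly. Their poses are not given: they have to be found in the camera images.
- holder: green slotted tray holder fixed on the table, open on top. Origin (on table) = the tray's origin when fully home; x axis from mouth (x=-80 mm) to back stop face (x=+80), same as the tray's x. Cheeks 60 high, inner faces y=+-66; grooves at their foot, 14 high, out to y=+-80, take the tray's side edges. Metal lead-ins 14 high flare from y=+-80 at the mouth to +-95 at x=-111
- tray: plywood tray that slides on the table; origin: centre of the underside of its main plate, x along the slide (nose +x), z up. Plate 160 x 152 x 8 mm (x, y, z). Wooden frame to 24 mm height round a central well 118 x 68 mm, floor 8 mm above the table. A tongue 70 wide runs back to x=-148 and bears the black grip bar. About 350 g empty
- tray_grip (a point): centre of the black grip bar on the tray: bar 14 mm thick along the tray's x, 60 mm along its y, from 8 to 50 mm above the table; this point is at its middle, x = -130 mm, 29 mm above the tray's underside
- case_lower: lower orange case, standing in the tray's well, lengthwise along the tray: closed plastic case 110 x 60 x 38 mm (x, y, z), black seam and a black latch at its +x end, grey label panel on its lid, 250 g; origin at the centre of its underside, x along its length, z up
- case_loose: loose orange case to be stacked, on the table: closed plastic case 110 x 60 x 38 mm (x, y, z), black seam and a black latch at its +x end, grey label panel on its lid, 250 g; origin at the centre of its underside, x along its length, z up
- case_blue: blue case of the same shape, for another job, on the table near the loose orange one; stays: closed plastic case 110 x 60 x 38 mm (x, y, z), black seam and a black latch at its +x end, grey label panel on its lid, 250 g; origin at the centre of its underside, x along its length, z up
- former: loose half-round beech former, about 155 x 95 x 70 mm, at the back of the table, stays; origin in its underside
- wrench: loose steel wrench at the back of the table, stays; origin near its middle
- brush: loose hand brush at the left of the robot, stays; origin near its middle
- tin: loose tin, 66 mm across, 100 mm high, at the back of the table, stays; origin under its centre
- offcut: loose beech offcut 140 x 45 x 25 mm at the back right of the table, stays; origin under its centre
Things that resemble listed ones, but are neither listed nor needed, are in the scene too. Leave any purple look-alike of the case_loose alone. Leave any pink look-alike of the case_lower alone.

How it is judged:
On the way, in this order (a step that is already met when the one before it is completed fails the run):
1. the loose orange case stands released and squarely on the one in the tray, while the tray is still outside the holder (x of case_loose in the frame of case_lower between -0.01 and 0.01 m and y of case_loose in the frame of case_lower between -0.01 and 0.01 m and angle between the x axis of case_loose and the x axis of case_lower, either way round below 0.12 rad and z of case_loose in the frame of case_lower between 0.034 and 0.042 m and angle between case_loose's own z axis and vertical below 0.06 rad and contact force between case_loose and the fingers below 0.05 N and x of case_lower in the frame of tray between -0.01 and 0.01 m and y of case_lower in the frame of tray between -0.01 and 0.01 m and z of case_lower in the frame of tray between 0.004 and 0.013 m and x of tray in the frame of holder below -0.1 m), for 0.2 s.
2. the loaded tray is fully home in the holder (y of tray in the frame of holder between -0.008 and 0.008 m and x of tray in the frame of holder between -0.007 and 0.004 m and angle between the x axis of tray and the x axis of holder, either way round below 0.06 rad and height (world z) of tray below 0.006 m and angle between tray's own z axis and vertical below 0.05 rad), for 0.2 s.
At the end, for the whole second after the job is handed in: The tray lies flat in the slots, within 7 mm of fully home, 8 mm sideways and 0.06 rad of the holder's axis; the lower orange case is in its well; the other lies flat on it within 10 mm each way and 0.12 rad (either way round); all released and at rest (all of step 2 and x of case_lower in the frame of tray between -0.01 and 0.01 m and y of case_lower in the frame of tray between -0.01 and 0.01 m and z of case_lower in the frame of tray between 0.004 and 0.013 m and x of case_loose in the frame of case_lower between -0.01 and 0.01 m and y of case_loose in the frame of case_lower between -0.01 and 0.01 m and angle between the x axis of case_loose and the x axis of case_lower, either way round below 0.12 rad and z of case_loose in the frame of case_lower between 0.034 and 0.042 m and angle between case_loose's own z axis and vertical below 0.06 rad and contact force between case_loose and the fingers below 0.05 N and linear speed of each of tray, case_lower, case_loose below 0.02 m/s); the robot touches nothing.
It fails at once if the loose orange case dropped (falling at more than 0.7 m/s, untouched by the fingers) (linear speed of case_loose above 0.7 m/s and contact force between case_loose and the fingers below 0.01 N).
It fails at once if the blue case, former, wrench, brush, tin or offcut moved by more than 20 mm (distance of any of case_blue, former, wrench, brush, tin, offcut from where it was at the start of the episode above 0.02 m).
It also fails if it takes over 58 s, if anything falls off the work surface, if the arm or the gripper's body presses on something with over 40 N, if the wrist force passes 120 N, or if a joint passes its speed limit or range.

## Working session

There is one attempt and no reset: what is moved stays moved. The work goes in short steps, Python scripts to look and compute and a tool call to move; the robot and the scene stay as the last step left them, time stands still between calls to the robot, and variables do not carry over. Pictures are saved under pics/ and viewed, at most 10 in all, crops included, and the job is handed in when it is done.

Besides the shell and the picture viewer there is one more tool, called in YAML: its name, and indented under it one key for each argument. play_rows: Moves the arm, as the interface text tells. Its arguments: {"type":"object","properties":{"plan":{"type":"array"},"newtons":{"type":"number"}},"required":["plan"]}

```bash
mkdir -p pics; cat > h.py <<'E'
import numpy as np, cv2
from workcell import bot, grab_frame, regions_of
def cloud(f):
    d=f["depth"]; h,w=d.shape; u,v=np.meshgrid(np.arange(w),np.arange(h))
    n=cv2.undistortPoints(np.stack([u,v],-1).reshape(-1,1,2).astype(np.float64),f["camera_matrix"],np.array(f["distortion"])).reshape(h,w,2)
    P=np.dstack([n*d[...,None],d]); W=(P-f["t"])@f["R"]
    W[d<=0]=np.nan
    return W
def rect(xy):
    (c,s,a)=cv2.minAreaRect((xy*1000).astype(np.float32))
    a=a if s[0]>=s[1] else a+90
    return np.round(c,1),np.round(sorted(s),1),round((a+90)%180-90,1)
E
python3 - <<'E'
from h import *
s=bot.observe(); print(s)
ims=[]
for n in ["scene","side"]:
    f=grab_frame(n); W=cloud(f); im=f["pixels"][...,::-1].copy()
    hsv=cv2.cvtColor(im,cv2.COLOR_BGR2HSV)
    for t in ["holder","tray","case_loose","case_blue"]:
        for r in regions_of(t,n):
            m=r["mask"]; P=W[m]; P=P[np.isfinite(P[:,0])]
            if len(P)<20 : continue
            z=np.percentile(P[:,2],90); T=P[abs(P[:,2]-z)<.006]
            print(n,t,round(r["p"],2),r["box"],"z90",z.round(3),"col",np.median(hsv[m],0), rect(T[:,:2]) if len(T)>10 else 0)
    ims.append(im); cv2.imwrite(f"pics/{n}0.png",im)
E
```

```text
{'clock': 0.0, 'qpos': array([ 1.09880631,  0.5219764 , -0.03635651,  1.59999961,  0.02118425,
        1.02109032, -0.11279257]), 'qd': array([ 0.00102628, -0.00085003, -0.00121172,  0.00140958,  0.00028984,
        0.00045012, -0.00106542]), 'joint_efforts': array([-1.78986495e-03, -9.27084231e+01,  1.97896935e+00, -3.69933271e+01,
        1.78341335e-02,  8.00861511e-03,  1.37916236e-04]), 'position': array([ 0.24427997, -0.57494167,  0.24475183]), 'tool_rot': array([-3.14050419e+00,  4.96071327e-05,  4.01804347e-01]), 'force': array([0.2375925 , 0.35065586, 0.38780549]), 'moment': array([-0.05640851,  0.07611779, -0.01183393]), 'finger_force': 0.0, 'grip_width': 0.08510120805917835}
scene holder 0.77 [271.9, 144.8, 345.9, 205.0] z90 0.06 col [ 73. 102.  95.] (array([514.1, 285. ]), array([172.4, 205.2]), -3.4)
scene tray 0.65 [195.5, 181.6, 261.4, 225.1] z90 0.023 col [ 18.  93. 207.] (array([528. , -49.7]), array([ 84.7, 199.1]), 80.4)
scene case_loose 0.92 [144.1, 153.2, 172.2, 184.3] z90 0.039 col [142. 147. 166.] (array([ 318.9, -252.4]), array([ 61.8, 108.6]), -40.1)
scene case_loose 0.55 [116.1, 189.6, 152.5, 215.0] z90 0.04 col [ 15. 217. 183.] (array([ 443.4, -359.8]), array([ 63.3, 111.5]), -88.4)
scene case_blue 0.93 [119.5, 229.7, 159.9, 253.9] z90 0.04 col [107. 188. 172.] (array([ 611.8, -365.2]), array([ 61. , 110.6]), 80.6)
side holder 0.55 [177.7, 215.9, 278.3, 303.8] z90 0.061 col [ 73. 111.  87.] (array([510.8, 289.1]), array([175.9, 203.7]), -3.2)
side tray 0.69 [240.5, 165.4, 310.6, 222.8] z90 0.027 col [ 17. 120. 157.] (array([524. , -46.3]), array([ 84.5, 202.2]), 80.6)
side case_loose 0.88 [330.6, 136.0, 356.2, 163.9] z90 0.041 col [ 12.  196.5 152. ] (array([ 436.8, -355.2]), array([ 59.2, 113.9]), -87.5)
side case_blue 0.72 [290.9, 121.4, 319.1, 148.1] z90 0.041 col [111. 159. 133.] (array([ 603.3, -358. ]), array([ 58.5, 111.8]), 80.0)
```

```bash
python3 -c "
import cv2
a=cv2.imread('pics/scene0.png')[100:300,80:400];cv2.imwrite('pics/s1.png',cv2.resize(a,None,fx=2.5,fy=2.5,interpolation=2))
a=cv2.imread('pics/side0.png')[100:330,140:400];cv2.imwrite('pics/s2.png',cv2.resize(a,None,fx=2.5,fy=2.5,interpolation=2))"
```

```text
(no output)
```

View pics/s1.png

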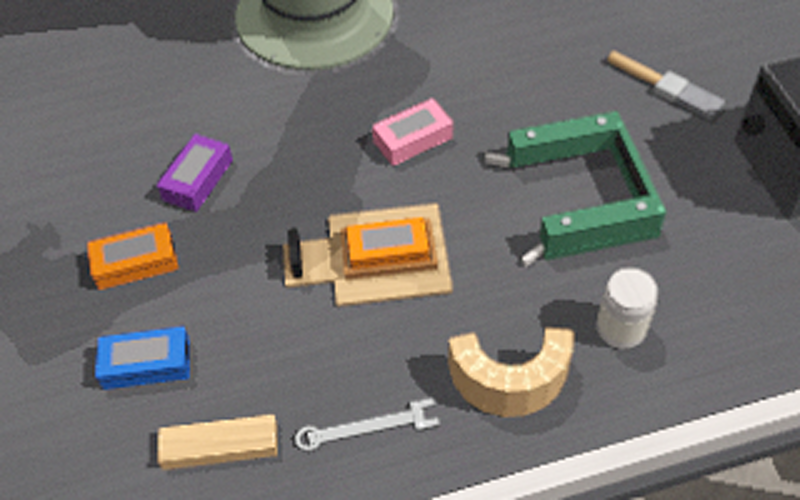

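View pics/s2.png

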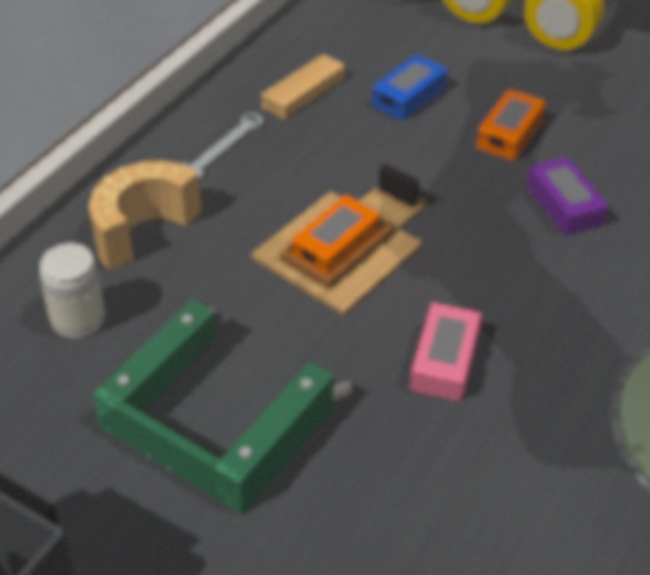

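The pictures show the loose orange case at about scene px (133,202), with the purple look-alike above it and the blue case below it. The tray with the lower case is at (235,202) and the holder at (318,170), its mouth facing the tray. So the slide runs roughly along world +y. I'll go above the loose case and look with the wrist camera.

play_rows:
  plan:
    - [[0, 0, 0], [0, 0, -1], -1]
    - [[0, 0, 0], [0, 0, -1], -1]
    - [[0, 0, 0], [0, 0, -1], -1]
    - [[0, 0, 0], [0, 0, -1], -1]
    - [[0, 0, 0], [0, 0, -1], -1]
    - [[0, 0, 0], [0, 0, -1], -1]
    - [[0, 0, 0], [0, 0, -1], -1]
    - [[0, 0, 0], [0, 0, -1], -1]
    - [[0.93, 0.9, 0], [0, 0, 0], -1]
    - [[0.93, 0.9, 0], [0, 0, 0], -1]
    - [[0.93, 0.9, 0], [0, 0, 0], -1]
    - [[0.93, 0.9, 0], [0, 0, 0], -1]
    - [[0.93, 0.9, 0], [0, 0, 0], -1]
    - [[0.93, 0.9, 0], [0, 0, 0], -1]
    - [[0.93, 0.9, 0], [0, 0, 0], -1]
    - [[0.93, 0.9, 0], [0, 0, 0], -1]
    - [[0.93, 0.9, 0], [0, 0, 0], -1]
    - [[0, 0, 0], [0, 0, 0], -1]
    - [[0, 0, 0], [0, 0, 0], -1]
  newtons: 40

```text
clock: 2.88
position: [0.4399, -0.3603, 0.2453]
tool_rot: [-3.141, 0.0, 1.601]
force: [0.0, -0.6, -0.3]
grip_width: 0.0854
finger_force: 0.0
```

```bash
cat >> h.py <<'E'
from scipy.spatial.transform import Rotation as Ro
def goto(p,yaw):
    s=bot.observe(); R=Ro.from_euler('xyz',s["tool_rot"]); Rt=Ro.from_euler('xyz',[np.pi,0,yaw])
    d=np.array(p)-s["position"]
    print("clock",round(s["clock"],2),"pos",s["position"].round(4),"rot",s["tool_rot"].round(4),"F",np.round(s["force"],1),"w",round(s["grip_width"],4))
    print(" turn units",((R.inv()*Rt).as_rotvec()/.15).round(3)," shift after turn",(Rt.inv().apply(d)/.025).round(3)," shift before",(R.inv().apply(d)/.025).round(3))
def tops(cam,t,zlo,zhi,hue=None):
    f=grab_frame(cam); W=cloud(f); hsv=cv2.cvtColor(f["pixels"],cv2.COLOR_RGB2HSV)
    for r in regions_of(t,cam):
        m=r["mask"]
        h=np.median(hsv[m][:,0]) if m.any() else -1
        P=W[m]; P=P[(P[:,2]>zlo)&(P[:,2]<zhi)]
        if len(P)>20: print(cam,t,round(r["p"],2),np.round(r["box"]),"hue",h,"zmed",np.median(P[:,2]).round(4),len(P),rect(P[:,:2]))
    return f,W
E
python3 - <<'E'
from h import *
f,W=tops("wrist","case_loose",.034,.046)
cv2.imwrite("pics/w1.png",f["pixels"][...,::-1])
print("cam",(-f["R"].T@f["t"]).round(3))
tops("scene","case_loose",.034,.046)
goto([.44,-.357,.25],1.6)
E
```

```text
wrist case_loose 0.8 [ 64.   0. 190. 114.] hue 145.0 zmed 0.038 7094 (array([ 313.8, -252. ]), array([ 60.7, 110.8]), -38.8)
wrist case_loose 0.61 [223. 110. 285. 211.] hue 23.0 zmed 0.0382 5882 (array([ 440.3, -357.9]), array([ 60.2, 109.7]), -88.9)
cam [ 0.438 -0.279  0.374]
scene case_loose 0.96 [115. 190. 152. 213.] hue 15.0 zmed 0.0374 424 (array([ 444.5, -359.8]), array([ 63.4, 111.1]), -87.8)
scene case_loose 0.8 [144. 154. 172. 187.] hue 142.0 zmed 0.0371 299 (array([ 320.1, -253.1]), array([ 58.3, 110.7]), -38.3)
clock 3.08 pos [ 0.4397 -0.3605  0.2453] rot [-3.1414e+00  1.0000e-04  1.6005e+00] F [-0.3 -0.6 -0.5] w 0.0854
 turn units [-0.001  0.001  0.003]  shift after turn [ 0.139  0.014 -0.188]  shift before [ 0.139  0.014 -0.188]
```

View pics/w1.png

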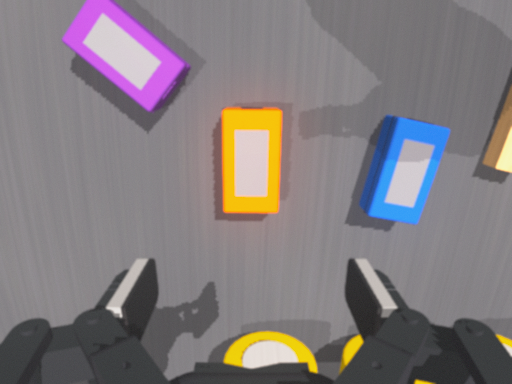

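The wrist picture shows the loose orange case at px (252,160), clear of purple (125,50) and blue (405,170). Its measured size of 60×110 and height of 38 match the stated case. Next I grasp it.

play_rows:
  plan:
    - [[0.1, 0.02, 0], [0, 0, 0.07], -1]
    - [[0, 0, 1], [0, 0, 0], -1]
    - [[0, 0, 1], [0, 0, 0], -1]
    - [[0, 0, 1], [0, 0, 0], -1]
    - [[0, 0, 1], [0, 0, 0], -1]
    - [[0, 0, 1], [0, 0, 0], -1]
    - [[0, 0, 1], [0, 0, 0], -1]
    - [[0, 0, 1], [0, 0, 0], -1]
    - [[0, 0, 1], [0, 0, 0], -1]
    - [[0, 0, 0.93], [0, 0, 0], -1]
    - [[0, 0, 0], [0, 0, 0], -1]
    - [[0, 0, 0], [0, 0, 0], 1]
    - [[0, 0, 0], [0, 0, 0], 1]
    - [[0, 0, 0], [0, 0, 0], 1]
    - [[0, 0, 0], [0, 0, 0], 1]
    - [[0, 0, 0], [0, 0, 0], 1]
    - [[0, 0, 0], [0, 0, 0], 1]
  newtons: 40

```text
clock: 5.2
position: [0.4411, -0.3577, 0.0233]
tool_rot: [3.141, 0.001, 1.591]
force: [-1.3, 0.8, 5.6]
grip_width: 0.0594
finger_force: 43.8
```

play_rows:
  plan:
    - [[0, 0, -0.4], [0, 0, 0], 1]
    - [[0, 0, -1], [0, 0, 0], 1]
    - [[0, 0, -1], [0, 0, 0], 1]
    - [[0, 0, -1], [0, 0, 0], 1]
    - [[0, 0, -1], [0, 0, 0], 1]
    - [[0, 0, -1], [0, 0, 0], 1]
    - [[0, 0, -1], [0, 0, 0], 1]
    - [[0, 0, -1], [0, 0, 0], 1]
    - [[1, 0.5, 0], [0, 0, 0], 1]
    - [[1, 0.5, 0], [0, 0, 0], 1]
    - [[1, 0.5, 0], [0, 0, 0], 1]
    - [[1, 0.5, 0], [0, 0, 0], 1]
    - [[1, 0.5, 0], [0, 0, 0], 1]
    - [[1, 0.5, 0], [0, 0, 0], 1]
    - [[1, 0.5, 0], [0, 0, 0], 1]
    - [[0, 0, 0], [0, 0, 0], 1]
    - [[0, 0, 0], [0, 0, 0], 1]

```text
clock: 7.32
position: [0.5244, -0.181, 0.2076]
tool_rot: [3.141, 0.001, 1.591]
force: [-0.5, -0.1, -2.3]
grip_width: 0.0594
finger_force: 43.9
```

```bash
python3 - <<'E'
from h import *
f,W=tops("wrist","case_lower",.040,.052)
tops("wrist","tray",.018,.029); tops("wrist","holder",.054,.066)
cv2.imwrite("pics/w2.png",f["pixels"][...,::-1])
np.save("W2.npy",W)
goto([.526,-.048,.2],1.4)
E
```

```text
wrist case_lower 0.88 [218.   0. 301.  56.] hue 18.0 zmed 0.0461 3375 (array([528.7, -49.7]), array([39.4, 59.3]), -8.0)
wrist tray 0.63 [165.   0. 345. 144.] hue 20.0 zmed 0.024 1496 (array([521.4, -79.3]), array([ 80.3, 113.3]), 81.1)
clock 7.62 pos [ 0.5245 -0.181   0.2071] rot [-3.1416  0.      1.5905] F [ 0.5  0.2 -2.3] w 0.0587
 turn units [-0.    0.    1.27]  shift after turn [ 5.253 -0.843  0.284]  shift before [5.318 0.167 0.284]
```

View pics/w2.png

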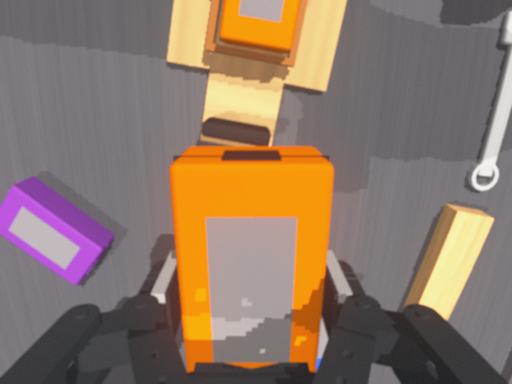

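The wrist picture shows the held case squarely between the fingers (px (252,260)). The lower case is cut off at the top of the frame, so I go higher and turn to the tray's heading to see it whole.

play_rows:
  plan:
    - [[0, 0, -1], [0, 0, 0.6], 1]
    - [[0, 0, -1], [0, 0, 0.5], 1]
    - [[0.7, 0, -1], [0, 0, 0], 1]
    - [[0.7, 0, -1], [0, 0, 0], 1]
    - [[0, 0, 0], [0, 0, 0], 1]
    - [[0, 0, 0], [0, 0, 0], 1]

```text
clock: 8.38
position: [0.5292, -0.1466, 0.3062]
tool_rot: [-3.141, 0.0, 1.426]
force: [-0.3, -0.3, -2.8]
grip_width: 0.0592
finger_force: 44.4
```

```bash
python3 - <<'E'
from h import *
f,W=tops("wrist","case_lower",.042,.050)
tops("wrist","tray",.020,.028); tops("wrist","holder",.056,.064)
s=bot.observe();R=Ro.from_euler('xyz',s["tool_rot"])
hsv=cv2.cvtColor(f["pixels"],cv2.COLOR_RGB2HSV)
# held case top in tool frame
T=R.inv().apply((W-s["position"]).reshape(-1,3)).reshape(W.shape)
m=(np.abs(T[...,0])<.08)&(np.abs(T[...,1])<.04)&(T[...,2]>-.03)&(T[...,2]<.0)&(hsv[...,1]>120)
P=T[m];print("held z hist",np.histogram(P[:,2],bins=6)); print(rect(P[:,:2]),"x",np.percentile(P[:,0],[1,99])*1e3,"y",np.percentile(P[:,1],[1,50,99])*1e3)
cv2.imwrite("pics/w3.png",f["pixels"][...,::-1])
goto([.528,-.049,.2],1.43)
E
```

```text
wrist case_lower 0.79 [211.   0. 266.  91.] hue 16.0 zmed 0.0462 4766 (array([532., -23.]), array([59.9, 91.9]), 81.7)
wrist tray 0.57 [170.   0. 303. 147.] hue 19.0 zmed 0.0241 1401 (array([525. , -53.8]), array([ 80.1, 164.5]), 80.6)
held z hist (array([   48,    65, 15181,  3305,   449,   392]), array([-2.76309223e-02, -2.30308368e-02, -1.84307514e-02, -1.38306659e-02,
       -9.23058047e-03, -4.63049502e-03, -3.04095667e-05]))
(array([5.8, 0.6]), array([ 62.2, 100. ]), 0.3) x [-37.15572114  55.3273531 ] y [-29.56721901  -0.32995808  29.44850892]
clock 8.68 pos [ 0.5295 -0.1462  0.3066] rot [-3.1408e+00 -1.0000e-04  1.4259e+00] F [-0.2 -0.3 -2. ] w 0.0594
 turn units [-0.005 -0.001 -0.028]  shift after turn [ 3.841 -0.605  4.262]  shift before [ 3.837 -0.617  4.263]
```

View pics/w3.png

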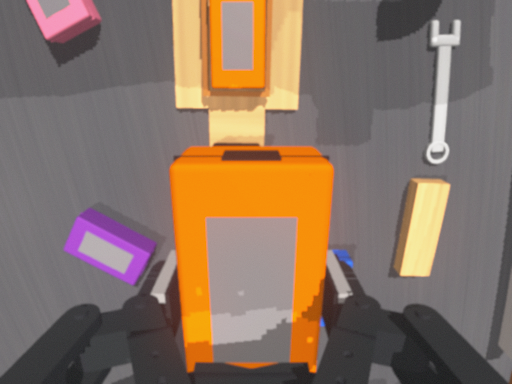

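The lower case's near end is at px (238,88), so its centre works out near (0.533,-0.014). It is still cut off at the top. I advance 5 cm for a full view.

play_rows:
  plan:
    - [[1, 0, 0], [0, 0, 0], 1]
    - [[1, 0, 0], [0, 0, 0], 1]
    - [[0, 0, 0], [0, 0, 0], 1]
    - [[0, 0, 0], [0, 0, 0], 1]

```text
clock: 9.18
position: [0.5368, -0.0971, 0.3069]
tool_rot: [-3.141, 0.0, 1.426]
force: [-0.4, -0.2, -2.0]
grip_width: 0.0595
finger_force: 44.4
```

```bash
python3 - <<'E'
from h import *
f,W=tops("wrist","case_lower",.042,.050)
tops("wrist","tray",.020,.028); tops("wrist","holder",.056,.064)
tops("scene","case_lower",.042,.050)
cv2.imwrite("pics/w4.png",f["pixels"][...,::-1])
goto([.5335,-.0144,.2],1.426)
E
```

```text
wrist case_lower 0.55 [214.  31. 267. 137.] hue 17.0 zmed 0.0462 5278 (array([533.7, -14.2]), array([ 60.2, 109.4]), 81.4)
wrist tray 0.95 [171.  12. 302. 150.] hue 18.0 zmed 0.0241 1832 (array([532. , -12.8]), array([ 80.6, 129.8]), 81.1)
scene case_lower 0.72 [259. 230. 312. 268.] hue 18.0 zmed 0.0466 55 (array([789. ,  69.1]), array([ 63.1, 152.8]), 65.8)
scene case_lower 0.6 [218. 186. 250. 209.] hue 16.0 zmed 0.0452 390 (array([536.5, -17. ]), array([ 63. , 108.9]), 81.6)
clock 9.57 pos [ 0.5369 -0.0967  0.3071] rot [3.1415e+00 1.0000e-04 1.4259e+00] F [-0.2  0.  -2. ] w 0.0592
 turn units [ 0.  0. -0.]  shift after turn [ 3.237 -0.608  4.283]  shift before [ 3.237 -0.609  4.282]
```

play_rows:
  plan:
    - [[0.8, -0.15, 0], [0, 0, 0.035], 1]
    - [[0.81, -0.15, 0], [0, 0, 0], 1]
    - [[0.81, -0.16, 0], [0, 0, 0], 1]
    - [[0.8, -0.16, 0], [0, 0, 0], 1]
    - [[0, 0, 1], [0, 0, 0], 1]
    - [[0, 0, 1], [0, 0, 0], 1]
    - [[0, 0, 1], [0, 0, 0], 1]
    - [[0, 0, 1], [0, 0, 0], 1]
    - [[0, 0, 1], [0, 0, 0], 1]
    - [[0, 0, 1], [0, 0, 0], 1]
    - [[0, 0, 1], [0, 0, 0], 1]
    - [[0, 0, 1], [0, 0, 0], 1]
    - [[0, 0, 0.8], [0, 0, 0], 1]
    - [[0, 0, 0], [0, 0, 0], 1]
    - [[0, 0, 0], [0, 0, 0], 1]
    - [[0, 0, 0], [0, 0, 0], 1]

```text
clock: 11.58
position: [0.534, -0.0146, 0.0879]
tool_rot: [3.14, -0.0, 1.421]
force: [0.1, -0.1, -2.4]
grip_width: 0.0596
finger_force: 44.1
```

```bash
python3 - <<'E'
from h import *
goto([.5336,-.0147,.0695],1.4207)
E
```

```text
clock 11.57 pos [ 0.534  -0.0146  0.0879] rot [ 3.1403e+00 -2.0000e-04  1.4208e+00] F [ 0.1 -0.1 -2.4] w 0.0596
 turn units [ 0.009 -0.001  0.001]  shift after turn [-0.007 -0.013  0.737]  shift before [-0.007 -0.014  0.737]
```

play_rows:
  plan:
    - [[0, 0, 0.3], [0, 0, 0], 1]
    - [[0, 0, 0.2], [0, 0, 0], 1]
    - [[0, 0, 0.1], [0, 0, 0], 1]
    - [[0, 0, 0.07], [0, 0, 0], 1]
    - [[0, 0, 0.04], [0, 0, 0], 1]
    - [[0, 0, 0], [0, 0, 0], 1]
    - [[0, 0, 0], [0, 0, 0], 1]

```text
clock: 12.45
position: [0.5335, -0.0145, 0.0693]
tool_rot: [3.141, -0.0, 1.421]
force: [0.2, 0.0, -2.2]
grip_width: 0.0593
finger_force: 44.3
```

play_rows:
  plan:
    - [[0, 0, 0.03], [0, 0, 0], 1]
    - [[0, 0, 0.02], [0, 0, 0], 1]
    - [[0, 0, 0], [0, 0, 0], 1]
    - [[0, 0, 0], [0, 0, 0], 1]

```text
clock: 12.95
position: [0.5335, -0.0145, 0.0692]
tool_rot: [3.141, 0.0, 1.421]
force: [-8.4, 0.6, 25.9]
grip_width: 0.0594
finger_force: 47.8
```

play_rows:
  plan:
    - [[0, 0, -0.02], [0, 0, 0], 1]
    - [[0, 0, 0], [0, 0, 0], 0.2]
    - [[0, 0, 0], [0, 0, 0], -0.3]
    - [[0, 0, 0], [0, 0, 0], -0.7]
    - [[0, 0, 0], [0, 0, 0], -1]
    - [[0, 0, 0], [0, 0, 0], -1]
    - [[0, 0, 0], [0, 0, 0], -1]
    - [[0, 0, -0.5], [0, 0, 0], -1]
    - [[0, 0, -1], [0, 0, 0], -1]
    - [[0, 0, -1], [0, 0, 0], -1]
    - [[0, 0, -1], [0, 0, 0], -1]
    - [[0, 0, -1], [0, 0, 0], -1]
    - [[-1, 0, -1], [0, 0, 0], -1]
    - [[-1, 0, -1], [0, 0, 0], -1]
    - [[-1, 0, -1], [0, 0, 0], -1]
    - [[-0.5, 0, 0], [0, 0, 0], -1]
    - [[0, 0, 0], [0, 0, 0], -1]
    - [[0, 0, 0], [0, 0, 0], -1]

```text
clock: 15.2
position: [0.5202, -0.1001, 0.2556]
tool_rot: [-3.141, -0.0, 1.422]
force: [-0.1, -0.3, -0.8]
grip_width: 0.0852
finger_force: 0.0
```

```bash
python3 - <<'E'
from h import *
f,W=tops("wrist","case_loose",.078,.092)
tops("wrist","tray",.020,.028); tops("wrist","holder",.056,.064)
tops("scene","case_loose",.078,.092);tops("scene","holder",.056,.064);tops("side","holder",.056,.064)
hsv=cv2.cvtColor(f["pixels"],cv2.COLOR_RGB2HSV)
m=(hsv[...,0]<25)&(hsv[...,1]>150)&(W[...,2]>.03)&(W[...,2]<.05)
P=W[m&(W[...,1]>-.1)]; print("lower side pts",len(P),P.min(0) if len(P) else 0,P.max(0) if len(P) else 0)
# grip bar
m=(hsv[...,2]<70)&(W[...,2]>.044)&(W[...,2]<.056)&(W[...,1]<-.1)&(W[...,1]>-.2)
P=W[m];print("bar",len(P),rect(P[:,:2]) if len(P)>10 else 0)
cv2.imwrite("pics/w5.png",f["pixels"][...,::-1])
goto([.5147,-.143,.25],1.4207)
E
```

```text
wrist case_loose 0.55 [213.  10. 291. 143.] hue 19.0 zmed 0.0842 8841 (array([533.8, -13.8]), array([ 60.3, 110.2]), 80.8)
wrist tray 0.93 [174.   0. 325. 211.] hue 21.0 zmed 0.0241 1150 (array([527.2, -42.7]), array([ 80.5, 189.3]), 80.9)
scene case_loose 0.62 [219. 180. 254. 203.] hue 15.0 zmed 0.0827 468 (array([536.6, -17.2]), array([ 62.5, 110.4]), 81.2)
scene holder 0.83 [272. 147. 346. 207.] hue 73.0 zmed 0.0589 678 (array([514.5, 284.1]), array([171.5, 202.3]), -3.7)
side holder 0.56 [176. 218. 281. 304.] hue 73.0 zmed 0.0598 1443 (array([510.6, 288.8]), array([175.3, 202.3]), -3.4)
side holder 0.16 [172. 164. 221. 206.] hue 17.0 zmed 0.0599 77 (array([763.5,  87.7]), array([ 54.4, 152.9]), 77.0)
lower side pts 0 0 0
bar 9 0
clock 15.8 pos [ 0.5204 -0.101   0.256 ] rot [-3.1416 -0.      1.421 ] F [-0.6 -0.5  0.7] w 0.0853
 turn units [-0.    -0.     0.002]  shift after turn [-1.694  0.025  0.241]  shift before [-1.694  0.025  0.241]
```

View pics/w5.png

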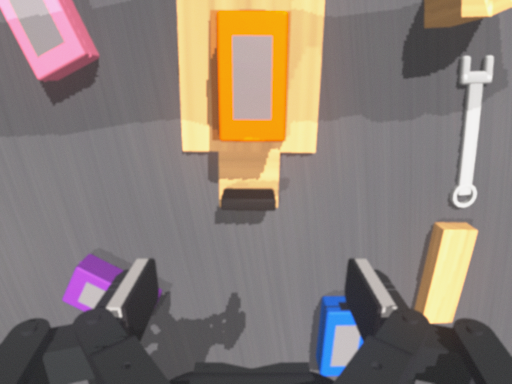

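The loose case stands squarely on the lower one: wrist centre (533.8,-13.8) against (533.7,-14.2) mm, top at z=84 mm. The tray frame is centred about the same point, with the grip bar at px (248,200). Now a close look at the holder.

play_rows:
  plan:
    - [[1, 0.1, -0.3], [0, 0, 0], -1]
    - [[1, 0.1, -0.3], [0, 0, 0], -1]
    - [[1, 0.1, -0.3], [0, 0, 0], -1]
    - [[1, 0.1, -0.3], [0, 0, 0], -1]
    - [[1, 0.1, -0.3], [0, 0, 0], -1]
    - [[1, -0.2, 0], [0, 0, 0], -1]
    - [[1, -0.2, 0], [0, 0, 0], -1]
    - [[1, -0.2, 0], [0, 0, 0], -1]
    - [[1, -0.2, 0], [0, 0, 0], -1]
    - [[1, -0.2, 0], [0, 0, 0], -1]
    - [[1, -0.2, 0], [0, 0, 0], -1]
    - [[1, -0.2, 0], [0, 0, -0.6], -1]
    - [[0, 0, 0], [0, 0, 0], -1]
    - [[0, 0, 0], [0, 0, 0], -1]

```text
clock: 17.55
position: [0.543, 0.1986, 0.2934]
tool_rot: [-3.141, 0.0, 1.512]
force: [1.2, -1.1, -0.6]
grip_width: 0.0854
finger_force: 0.0
```

```bash
python3 - <<'E'
from h import *
f,W=tops("wrist","holder",.056,.064)
cv2.imwrite("pics/w6.png",f["pixels"][...,::-1]); np.savez("w6.npz",W=W,im=f["pixels"])
hsv=cv2.cvtColor(f["pixels"],cv2.COLOR_RGB2HSV)
m=(hsv[...,0]>55)&(hsv[...,0]<90)&(hsv[...,1]>70)&(W[...,2]>.055)&(W[...,2]<.065)
P=W[m];print(rect(P[:,:2]))
np.save("hold.npy",P)
th=np.deg2rad(86.5)
for k in range(5):
    X=np.array([np.cos(th),np.sin(th)]);Y=np.array([-X[1],X[0]])
    x=P[:,:2]@X;y=P[:,:2]@Y
    # split cheeks: inner edges per x-bin
    ym=(np.percentile(y,.5)+np.percentile(y,99.5))/2
    xb=x.min(); xs=np.arange(xb+.01,xb+.15,.01); L=[];Rr=[]
    for a in xs:
        b=(x>=a)&(x<a+.01); yl=y[b&(y>ym)]; yr=y[b&(y<ym)]
        L.append(np.percentile(yl,2) if len(yl)>5 else np.nan); Rr.append(np.percentile(yr,98) if len(yr)>5 else np.nan)
    L=np.array(L);Rr=np.array(Rr); mid=(L+Rr)/2; g=np.isfinite(mid)
    p=np.polyfit(xs[g]+.005,mid[g],1); th+=np.arctan(p[0])
bb=np.abs(y-mid[g].mean())<.055
xi=np.percentile(x[bb],1)
print("angle",np.rad2deg(th),th,"inner gap",np.nanmedian(L-Rr),"backstop inner x",xi,"mouth x",np.percentile(x,.3),"depth",xi-np.percentile(x,.3))
yc=mid[g].mean(); c1=X*(xi-.08)+Y*yc; print("origin from stop",c1," from mouth",X*(np.percentile(x,.3)+.08)+Y*yc)
goto([.512,-.142,.2],1.4155)
E
```

```text
wrist holder 0.84 [118.   1. 315. 176.] hue 72.0 zmed 0.06 10534 (array([511.8, 283.1]), array([163.4, 200.8]), -3.8)
wrist holder 0.63 [383. 166. 485. 300.] hue 17.0 zmed 0.0602 535 (array([763.9,  86.2]), array([ 52.5, 156.2]), 76.9)
(array([512.1, 284. ]), array([163.4, 199.8]), -3.2)
angle 86.67027391774023 1.5126816434699322 inner gap 0.13224883537954052 backstop inner x 0.3912019756275107 mouth x 0.2328090854590998 depth 0.15839289016841088
origin from stop [0.51196098 0.28166651]  from mouth [0.51205521 0.28327086]
clock 17.65 pos [0.5431 0.1982 0.2935] rot [-3.1416e+00  3.0000e-04  1.5105e+00] F [ 1.  -0.2  0.7] w 0.0854
 turn units [0.    0.002 0.633]  shift after turn [-13.638   0.874   3.74 ]  shift before [-13.658  -0.423   3.745]
```

View pics/w6.png

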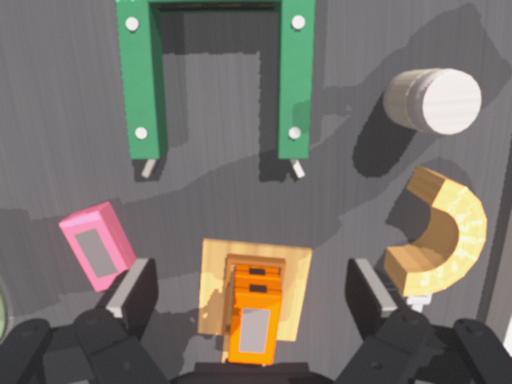

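The wrist picture shows the holder at px (215,80) with its mouth facing the tray. The inner gap measures 132 mm, as it must, so the holder origin is about (0.512,0.2825) at heading 86.7°. Pink is at (100,245), just left of the corridor. I go back above the grip bar with the jaws turned along the slide.

play_rows:
  plan:
    - [[-0.975, -0.03, 0], [0, 0, 0], -1]
    - [[-0.975, -0.03, 0], [0, 0, 0], -1]
    - [[-0.975, -0.03, 0], [0, 0, 0], -1]
    - [[-0.975, -0.03, 0], [0, 0, 0], -1]
    - [[-0.975, -0.03, 0], [0, 0, 0], -1]
    - [[-0.975, -0.03, 0], [0, 0, 0], -1]
    - [[-0.975, -0.03, 0], [0, 0, 0], -1]
    - [[-0.975, -0.03, 0], [0, 0, 0], -1]
    - [[-0.975, -0.03, 0], [0, 0, 0], -1]
    - [[-0.975, -0.03, 0], [0, 0, 0], -1]
    - [[-0.975, -0.03, 0], [0, 0, 0], -1]
    - [[-0.975, -0.03, 0], [0, 0, 0], -1]
    - [[-0.975, -0.03, 0], [0, 0, 0], -1]
    - [[-0.975, -0.03, 0], [0, 0, 0], -1]
    - [[0, 0, 0], [0, 0, -1], -0.2]
    - [[0, 0, 0], [0, 0, -1], -0.2]
    - [[0, 0, 0], [0, 0, -1], -0.2]
    - [[0, 0, 0], [0, 0, -1], -0.2]
    - [[0, 0, 0], [0, 0, -1], -0.2]
    - [[0, 0, 0], [0, 0, -1], -0.2]

```text
clock: 20.15
position: [0.5118, -0.1417, 0.2936]
tool_rot: [-3.141, 0.0, 2.415]
force: [0.5, -0.1, -0.4]
grip_width: 0.0512
finger_force: 0.0
```

play_rows:
  plan:
    - [[0, 0, 0], [0, 0, -1], -0.2]
    - [[0, 0, 0], [0, 0, -1], -0.2]
    - [[0, 0, 0], [0, 0, -1], -0.2]
    - [[0, 0, 0], [0, 0, -0.83], -0.2]
    - [[0, 0, 0], [0, 0, 0], -0.2]
    - [[0, 0, 0], [0, 0, 0], -0.2]

```text
clock: 20.9
position: [0.5119, -0.1414, 0.2936]
tool_rot: [-3.141, -0.0, 2.982]
force: [0.8, 0.2, -0.4]
grip_width: 0.0512
finger_force: 0.0
```

```bash
python3 - <<'E'
from h import *
z=np.load("w6.npz");W=z["W"];hsv=cv2.cvtColor(z["im"],cv2.COLOR_RGB2HSV)
m=np.zeros(W.shape[:2],bool);m[200:295,50:140]=1
m&=(W[...,2]>.01)&(W[...,2]<.045)&(hsv[...,0]>150)
P=W[m]; i=P[:,0].argmax(); print("pink max x",P[i].round(3), np.percentile(P[:,0],99).round(3))
X=np.array([np.cos(1.5127),np.sin(1.5127)]);Y=np.array([-X[1],X[0]])
print("holder y of pink min",((P[:,:2]-[.512,.2825])@Y).min().round(3))
f,W=tops("wrist","tray",.020,.028)
tops("wrist","tray_grip",.046,.053)
hsv=cv2.cvtColor(f["pixels"],cv2.COLOR_RGB2HSV)
m=(hsv[...,2]<90)&(W[...,2]>.046)&(W[...,2]<.054)&(abs(W[...,0]-.512)<.05)&(abs(W[...,1]+.142)<.03)
P=W[m];print("bar",len(P),rect(P[:,:2]) if len(P)>10 else 0)
cv2.imwrite("pics/w7.png",f["pixels"][...,::-1])
goto([.512,-.142,.028],2.9863)
E
```

```text
pink max x [0.37  0.053 0.029] 0.368
holder y of pink min 0.128
wrist tray 0.76 [233.  88. 424. 207.] hue 21.0 zmed 0.024 1022 (array([525.9, -47.7]), array([ 79.6, 200.6]), 81.2)
wrist tray_grip 0.65 [236.  86. 424. 212.] hue 22.0 zmed 0.0498 594 (array([ 509.2, -141.2]), array([12.9, 57.7]), -8.8)
bar 291 (array([ 509.1, -142. ]), array([ 9. , 57.7]), -9.4)
clock 21.1 pos [ 0.5121 -0.141   0.2936] rot [-3.1415  0.      2.9844] F [-0.7  0.3 -0.5] w 0.0514
 turn units [-0.001  0.    -0.012]  shift after turn [-4.0000e-03 -3.8000e-02  1.0624e+01]  shift before [-4.0000e-03 -3.7000e-02  1.0624e+01]
```

View pics/w7.png

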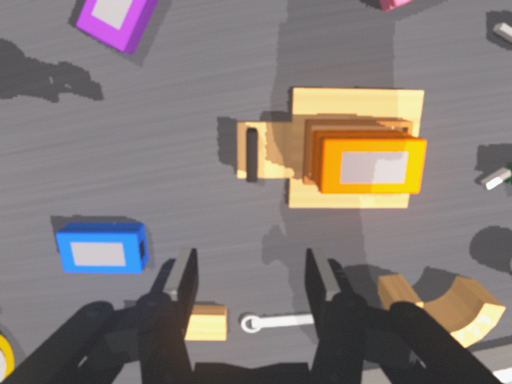

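The bar is at px (251,153), measured at (0.509,-0.141), top at z=50 mm as stated. Pink is 128 mm off the holder axis, so the corridor is clear. Next I descend and grip the bar.

play_rows:
  plan:
    - [[0.08, 0, 0.62], [0, 0, 0], -0.2]
    - [[0, 0, 1], [0, 0, 0], -0.2]
    - [[0, 0, 1], [0, 0, 0], -0.2]
    - [[0, 0, 1], [0, 0, 0], -0.2]
    - [[0, 0, 1], [0, 0, 0], -0.2]
    - [[0, 0, 1], [0, 0, 0], -0.2]
    - [[0, 0, 1], [0, 0, 0], -0.2]
    - [[0, 0, 1], [0, 0, 0], -0.2]
    - [[0, 0, 1], [0, 0, 0], -0.2]
    - [[0, 0, 1], [0, 0, 0], -0.2]
    - [[0, 0, 1], [0, 0, 0], -0.2]
    - [[0, 0, 0], [0, 0, 0], -0.2]
    - [[0, 0, 0], [0, 0, 0], 0.3]
    - [[0, 0, 0], [0, 0, 0], 0.5]
    - [[0, 0, 0], [0, 0, 0], 0.7]
    - [[0, 0, 0], [0, 0, 0], 1]
    - [[0, 0, 0], [0, 0, 0], 1]
    - [[0, 0, 0], [0, 0, 0], 1]
    - [[0, 0, 0], [0, 0, 0], 1]
  newtons: 50

```text
clock: 23.48
position: [0.5105, -0.1409, 0.0289]
tool_rot: [-3.141, 0.001, 2.985]
force: [-1.1, 1.3, 7.5]
grip_width: 0.0137
finger_force: 48.5
```

play_rows:
  plan:
    - [[0.04, 0.15, 0], [0, 0, -0.02], 1]
    - [[0.09, 0.3, 0], [0, 0, -0.05], 1]
    - [[0.09, 0.3, 0], [0, 0, -0.05], 1]
    - [[0.09, 0.3, 0], [0, 0, -0.05], 1]
    - [[0.09, 0.3, 0], [0, 0, -0.06], 1]
    - [[0.09, 0.3, 0], [0, 0, -0.06], 1]
    - [[0.09, 0.3, 0], [0, 0, -0.06], 1]
    - [[0.09, 0.3, 0], [0, 0, -0.06], 1]
    - [[0.09, 0.3, 0], [0, 0, -0.06], 1]
    - [[0.09, 0.3, 0], [0, 0, -0.06], 1]
    - [[0.09, 0.3, 0], [0, 0, -0.06], 1]
    - [[0.09, 0.3, 0], [0, 0, -0.05], 1]
    - [[0.09, 0.3, 0], [0, 0, -0.05], 1]
    - [[0.04, 0.2, 0], [0, 0, -0.02], 1]
    - [[0, 0, 0], [0, 0, 0], 1]
    - [[0, 0, 0], [0, 0, 0], 1]

```text
clock: 25.48
position: [0.4924, -0.0399, 0.0289]
tool_rot: [-3.141, 0.002, 3.091]
force: [0.1, -1.3, 8.2]
grip_width: 0.0131
finger_force: 49.4
```

```bash
cat > m.py <<'E'
from h import *
for c in ["scene","side","wrist"]:
    f,W=tops(c,"tray",.018,.028)
    for t,a,b in [("holder",.055,.065),("case_loose",.076,.092)]:
        for r in regions_of(t,c):
            P=W[r["mask"]];P=P[(P[:,2]>a)&(P[:,2]<b)]
            if len(P)>50: print(c,t,round(r["p"],2),len(P),rect(P[:,:2]))
    cv2.imwrite(f"pics/m_{c}_{int(bot.observe()['clock']*10)}.png",f["pixels"][...,::-1])
goto([.4928,-.0469,.029],3.0835)
E
python3 m.py; ls pics
```

```text
scene tray 0.96 [221. 170. 286. 214.] hue 17.0 zmed 0.0226 143 (array([501.4,  48.6]), array([ 83.7, 206.7]), 87.3)
scene holder 0.61 765 (array([514.8, 284.6]), array([172.1, 205.4]), -3.2)
scene case_loose 0.95 434 (array([505.5,  83.8]), array([ 63. , 108.6]), 87.6)
side tray 0.86 [231. 187. 301. 247.] hue 17.0 zmed 0.0228 225 (array([494.6,  55.8]), array([ 80.7, 204.7]), 86.3)
side holder 0.82 1514 (array([510.1, 289.6]), array([175.5, 202.8]), -2.9)
side case_loose 0.84 578 (array([499.1,  88.8]), array([ 62.1, 114.4]), 89.2)
wrist tray 0.56 [210.  97. 512. 363.] hue 16.0 zmed 0.0238 4353 (array([472.2,  12.8]), array([ 85.7, 110.7]), 62.7)
wrist case_loose 0.78 3159 (array([488.7,  26.9]), array([31. , 36.7]), 7.6)
clock 26.07 pos [ 0.4924 -0.04    0.0289] rot [-3.1411e+00  1.6000e-03  3.0910e+00] F [-0.1 -2.1  7.3] w 0.0135
 turn units [-0.003  0.011  0.05 ]  shift after turn [-0.032 -0.275 -0.004]  shift before [-0.03  -0.276 -0.004]
m_scene_256.png
m_side_258.png
m_wrist_260.png
s1.png
s2.png
scene0.png
side0.png
w1.png
w2.png
w3.png
w4.png
w5.png
w6.png
w7.png
```

The tray heading agrees with the holder's within about 0.01 rad, and the lateral offset is about 1 mm against ±4 mm clearance. I start inserting and watch the force.

play_rows:
  plan:
    - [[-0.03, 0.15, 0], [0, 0, 0.05], 1]
    - [[0, 0.3, 0], [0, 0, 0], 1]
    - [[0, 0.35, 0], [0, 0, 0], 1]
    - [[0, 0.35, 0], [0, 0, 0], 1]
    - [[0, 0.35, 0], [0, 0, 0], 1]
    - [[0, 0.35, 0], [0, 0, 0], 1]
    - [[0, 0.35, 0], [0, 0, 0], 1]
    - [[0, 0.35, 0], [0, 0, 0], 1]
    - [[0, 0.35, 0], [0, 0, 0], 1]
    - [[0, 0.3, 0], [0, 0, 0], 1]
    - [[0, 0.15, 0], [0, 0, 0], 1]
    - [[0, 0, 0], [0, 0, 0], 1]

```text
clock: 27.58
position: [0.4978, 0.0428, 0.0289]
tool_rot: [-3.14, 0.001, 3.083]
force: [-0.0, -7.5, 10.2]
grip_width: 0.0134
finger_force: 49.8
```

```bash
python3 -c "
from h import *
goto([.5044,.1527,.029],3.0835)"
```

```text
clock 27.57 pos [0.4978 0.0428 0.0289] rot [-3.1397e+00  1.2000e-03  3.0833e+00] F [-0.  -7.5 10.2] w 0.0134
 turn units [-0.012  0.008 -0.001]  shift after turn [-0.01   4.402 -0.005]  shift before [-0.009  4.402 -0.013]
```

Inside the mouth with no side force. I continue to about 8 mm short.

play_rows:
  plan:
    - [[0, 0.15, 0], [0, 0, 0], 1]
    - [[0, 0.3, 0], [0, 0, 0], 1]
    - [[0, 0.35, 0], [0, 0, 0], 1]
    - [[0, 0.35, 0], [0, 0, 0], 1]
    - [[0, 0.35, 0], [0, 0, 0], 1]
    - [[0, 0.35, 0], [0, 0, 0], 1]
    - [[0, 0.35, 0], [0, 0, 0], 1]
    - [[0, 0.35, 0], [0, 0, 0], 1]
    - [[0, 0.35, 0], [0, 0, 0], 1]
    - [[0, 0.35, 0], [0, 0, 0], 1]
    - [[0, 0.35, 0], [0, 0, 0], 1]
    - [[0, 0.3, 0], [0, 0, 0], 1]
    - [[0, 0.15, 0], [0, 0, 0], 1]
    - [[0, 0, 0], [0, 0, 0], 1]
    - [[0, 0, 0], [0, 0, 0], 1]

```text
clock: 29.45
position: [0.5036, 0.1437, 0.0289]
tool_rot: [-3.14, 0.001, 3.083]
force: [0.2, -8.0, 11.6]
grip_width: 0.0133
finger_force: 49.9
```

```bash
python3 -c "
from h import *
goto([.5044,.1527,.029],3.0835)"
```

```text
clock 29.45 pos [0.5036 0.1437 0.0289] rot [-3.1397e+00  1.2000e-03  3.0830e+00] F [ 0.2 -8.  11.6] w 0.0133
 turn units [-0.012  0.008 -0.003]  shift after turn [-0.01   0.361 -0.004]  shift before [-0.01   0.361 -0.005]
```

play_rows:
  plan:
    - [[0, 0.08, 0], [0, 0, 0], 1]
    - [[0, 0.08, 0], [0, 0, 0], 1]
    - [[0, 0.06, 0], [0, 0, 0], 1]
    - [[0, 0.04, 0], [0, 0, 0], 1]
    - [[0, 0, 0], [0, 0, 0], 1]
    - [[0, 0, 0], [0, 0, 0], 1]

```text
clock: 30.2
position: [0.504, 0.1494, 0.0289]
tool_rot: [-3.139, 0.001, 3.082]
force: [-0.2, -12.8, 14.6]
grip_width: 0.0135
finger_force: 50.2
```

play_rows:
  plan:
    - [[0, 0.04, 0], [0, 0, 0], 1]
    - [[0, 0.04, 0], [0, 0, 0], 1]
    - [[0, 0, 0], [0, 0, 0], 1]
    - [[0, 0, 0], [0, 0, 0], 1]

```text
clock: 30.7
position: [0.5041, 0.1513, 0.0289]
tool_rot: [-3.139, 0.001, 3.082]
force: [-0.8, -12.4, 13.4]
grip_width: 0.0138
finger_force: 50.2
```

play_rows:
  plan:
    - [[0, 0.04, 0], [0, 0, 0], 1]
    - [[0, 0.04, 0], [0, 0, 0], 1]
    - [[0, 0, 0], [0, 0, 0], 1]
    - [[0, 0, 0], [0, 0, 0], 1]

```text
clock: 31.2
position: [0.5042, 0.1529, 0.0289]
tool_rot: [-3.138, 0.001, 3.082]
force: [-1.1, -15.9, 16.2]
grip_width: 0.0138
finger_force: 50.5
```

play_rows:
  plan:
    - [[0, 0.04, 0], [0, 0, 0], 1]
    - [[0, 0.04, 0], [0, 0, 0], 1]
    - [[0, 0, 0], [0, 0, 0], 1]
    - [[0, 0, 0], [0, 0, 0], 1]

```text
clock: 31.7
position: [0.5042, 0.153, 0.0289]
tool_rot: [-3.135, 0.0, 3.081]
force: [-2.4, -27.0, 23.6]
grip_width: 0.0133
finger_force: 51.4
```

The advance has stopped at y=0.153, where full home was predicted, and the force is rising: this is the back stop. I relax, release and rise.

play_rows:
  plan:
    - [[0, -0.05, 0], [0, 0, 0], 1]
    - [[0, 0, 0], [0, 0, 0], 0.6]
    - [[0, 0, 0], [0, 0, 0], 0.3]
    - [[0, 0, 0], [0, 0, 0], 0]
    - [[0, 0, 0], [0, 0, 0], -0.1]
    - [[0, 0, 0], [0, 0, 0], -0.1]
    - [[0, 0, -0.5], [0, 0, 0], -0.1]
    - [[0, 0, -1], [0, 0, 0], -0.1]
    - [[0, 0, -1], [0, 0, 0], -0.1]
    - [[0, 0, -1], [0, 0, 0], -0.1]
    - [[0, 0, -1], [0, 0, 0], -0.1]
    - [[0, 0, -1], [0, 0, 0], -0.1]
    - [[0, 0, -1], [0, 0, 0], -0.1]
    - [[0, 0, -1], [0, 0, 0], -0.1]
    - [[0, 0, -1], [0, 0, 0], -0.1]
    - [[0, 0, -1], [0, 0, 0], -0.1]
    - [[0, 0, -1], [0, 0, 0], -0.1]
    - [[0, 0, 0], [0, 0, 0], -0.1]
    - [[0, 0, 0], [0, 0, 0], -0.1]

```text
clock: 34.08
position: [0.5033, 0.1562, 0.2905]
tool_rot: [-3.141, -0.0, 3.085]
force: [-0.0, -0.0, -0.6]
grip_width: 0.0469
finger_force: 0.0
```

```bash
python3 m.py; ls -t pics|head -3; python3 - <<'E'
import cv2,glob
p=sorted(glob.glob('pics/m_wrist*'))[-1];s=sorted(glob.glob('pics/m_side*'))[-1]
a=cv2.imread(p);b=cv2.resize(cv2.imread(s)[190:320,150:330],(288,208))
a[-208:,:288]=b
cv2.imwrite('pics/fin.png',a)
E
```

```text
scene tray 0.65 [271. 164. 332. 197.] hue 17.0 zmed 0.0222 67 (array([511.6, 242.6]), array([ 77.7, 202.8]), 85.9)
scene tray 0.65 [273. 144. 347. 206.] hue 73.0 zmed 0.0233 120 (array([520.4, 283.5]), array([170.8, 195.4]), -3.4)
scene holder 0.58 766 (array([514.3, 284.6]), array([172.2, 202.6]), -3.3)
scene case_loose 0.65 407 (array([517. , 276.6]), array([ 62.5, 110.9]), 87.7)
side tray 0.97 [197. 219. 264. 281.] hue 16.0 zmed 0.0232 170 (array([507.6, 245.2]), array([ 80.6, 195.1]), 86.2)
side holder 0.68 1541 (array([510.8, 289.4]), array([175.6, 204.3]), -3.6)
side case_loose 0.96 745 (array([512.6, 282.3]), array([ 60.9, 114.2]), 86.4)
wrist tray 0.91 [233.  99. 419. 209.] hue 16.0 zmed 0.024 1102 (array([509.2, 247. ]), array([135.1, 201.9]), 87.0)
wrist holder 0.7 10491 (array([512.1, 287.8]), array([172.4, 199.9]), -3.4)
wrist case_loose 0.91 5714 (array([514. , 279.6]), array([ 59.6, 110.4]), 86.7)
clock 34.67 pos [0.5037 0.1564 0.2905] rot [ 3.1416e+00 -1.0000e-04  3.0845e+00] F [ 0.8  0.3 -0.8] w 0.0471
 turn units [ 0.    -0.     0.007]  shift after turn [-0.038 -8.144 10.461]  shift before [-0.031 -8.145 10.461]
m_wrist_346.png
m_side_344.png
m_scene_342.png
```

View pics/fin.png

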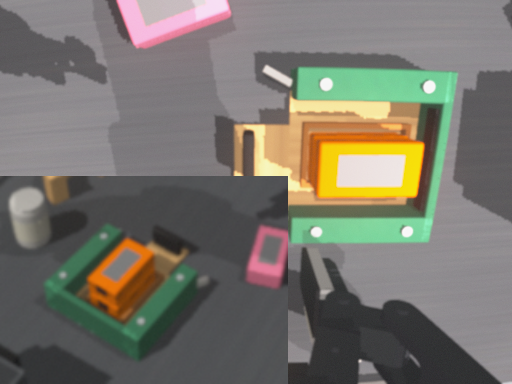

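The tray sits between the green cheeks (plate rear edge at px col 290, cheek mouths at 290–296) with the stack in it. One numeric check of depth and stack before handing in.

```bash
python3 - <<'E'
from h import *
f=grab_frame("wrist");W=cloud(f);hsv=cv2.cvtColor(f["pixels"],cv2.COLOR_RGB2HSV)
X=np.array([np.cos(1.512),np.sin(1.512)]);Y=np.array([-X[1],X[0]])
G=(W[...,:2]-[.512,.2825]); x=G@X*1e3;y=G@Y*1e3;z=W[...,2]*1e3;h=hsv[...,0];s=hsv[...,1]
def st(n,m): print(n,m.sum(),"x",np.percentile(x[m],[1,50,99]).round(1),"y",np.percentile(y[m],[1,50,99]).round(1)) if m.sum()>5 else print(n,m.sum())
gr=(h>55)&(h<90)&(z>55)&(z<65); st("green top",gr)
st("stop top",gr&(abs(y)<50))
st("plate",(z>5)&(z<11)&(abs(y)>42)&(abs(y)<64)&(x<0)&(h<30)&(s>60))
st("frame top",(z>21)&(z<27)&(abs(y)<55)&(x>-100)&(x<80)&(h<30))
st("bar",(z>46)&(z<54)&(x<-110)&(x>-150)&(abs(y)<40))
st("upper",(z>80)&(z<88)&(h<25)&(abs(y)<50))
o=(h<14)&(s>150)
for a in range(26,84,6): st("orange z%d"%a,o&(z>=a)&(z<a+6)&(abs(y)<50)&(abs(x)<70))
E
```

```text
green top 9561 x [-79.2  14.2  89.9] y [-97.9  67.9  99.2]
stop top 849 x [79.2 84.3 90.8] y [-49.    4.3  49.1]
plate 1725 x [-80.4 -47.9  -1. ] y [-63.3  48.   63.2]
frame top 1081 x [-66.2 -29.2  79.2] y [-40.4  33.7  39.3]
bar 617 x [-136.5 -130.7 -123.8] y [-28.7   1.3  29.8]
upper 2932 x [-57.3  -6.   51. ] y [-32.   -1.3  26.7]
orange z26 92 x [-61.1 -44.8  51. ] y [-28.3  26.5  35.9]
orange z32 113 x [-57.4 -45.6  50.7] y [-31.9  26.5  28.3]
orange z38 84 x [-57.3 -56.7  45.4] y [-28.1  16.3  28.3]
orange z44 13 x [-57.7 -57.4  38.6] y [-28.7  -4.8  26.2]
orange z50 50 x [-58.1 -57.7  48.8] y [-28.8   1.3  26.7]
orange z56 66 x [-57.9 -57.5  47.8] y [-28.7   8.9  27. ]
orange z62 127 x [-57.9 -37.3  46.5] y [-28.6  26.1  27.5]
orange z68 144 x [-58.1 -37.4  49.2] y [-29.1  26.3  27.5]
orange z74 68 x [-58.1 -57.5  43.1] y [-28.1  -0.7  27.7]
orange z80 13 x [-57.8 -57.5 -56.2] y [-32.4 -14.4  12.7]
```

```bash
python3 -c "
from h import *
print(bot.job_done())"
```

```text
the job is handed in; nothing more can be done
None
```

The job is handed in: by the last camera check the tray is home within about 1 mm and both cases are squarely stacked in it, with nothing else touched; no verdict was returned.

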